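Tap the taper key tight in the pulley hub

TASK

Take the brass taper key from the key stand, start it tip down in the keyway between the shaft and the hub of the red belt pulley, red-striped tapered side towards the pulley's rim, and tap or press it down until it is tight: until it takes a push of about 15 N to move it further. Do not force it much beyond 20 N, or the hub cracks. Let go of it, and leave the other two keys in the stand.

Things in the scene. Friction and masses are not known exactly. Their poses are not given: they have to be found in the camera images.
- key: Brass taper key, loose, about 90 g, upright in the stand. Origin: centre of its tip; z up. Shank oiled, 56 mm long, 8 mm wide in y (lowest 4 mm: 5.5 mm wide). Flat face at x = -4 mm; tapered face at x = +1 mm at the tip, sloping 1 in 8 out to x = +8 mm under the head.
- key_head (a point): Centre of the brass key's head, 68 mm above the key's tip. The head is a block 16 (x) by 22 (y) by 24 (z) mm; a red stripe on its top runs along the edge on the tapered (+x) side.
- stand: Grey key stand, fixed, 50 (x) by 180 (y) by 62 (z) mm, origin centre of its underside; three slots 20 by 14 mm at y = -60, 0, +60 mm. In each hangs a key, its head resting on the stand's top, its tip 6 mm above the table, its axes parallel to the stand's. Which key hangs where varies.
- key_wide: Dark steel key, same head, straight 12 mm square shank, hanging in the stand. Not to be used; leave it.
- key_short: White plastic key, same head, straight short 10 mm square shank, hanging in the stand. Not to be used; leave it.
- gearmotor: Blue gearmotor, fixed: gearbox 120 by 120 by 70 mm, origin centre of its underside, z up. The 31 mm shaft stands up from its middle, its end flush with the hub's top, 123 mm above the table; it may stand up to 1.25 mm off the middle along x, either way, which is not measured. The motor sticks out to -y. The keyway is on the shaft's +x side.
- keyway (a point): On the inner (shaft) side of the keyway's mouth: 16 mm from the gearbox's middle along its +x, 123 mm above the table; axes as the gearmotor's. The mouth is 10.5 mm wide (y) and reaches in x from the shaft's upright flat (at -1.25 to +1.25 mm from here) to the hub's wall (+9 mm). The key goes in tip down, its x along this x, its flat face on the shaft's flat.
- pulley: Red belt pulley, 94 mm diameter, 39 mm high, light metal hub, fixed, origin on its axis at its underside, 84 mm above the table. The hub's wall of the keyway slopes inwards going down, 1 in 8 like the key. The key meets both walls with its tip 22 to 42 mm below the hub's top; from there resistance rises about 6 N per mm (the hub springs), and it stays by friction.

How it is judged:
By the outcome, as a careful person would: the job done as asked, in the order asked, and still so for the second after the job is handed in, with the robot touching nothing.
It also fails if it takes over 42 s, if anything falls off the work surface, if the arm or the gripper's body presses on something with over 40 N, if the wrist force passes 120 N, or if a joint passes its speed limit or range.

ROBOT

A 6-joint arm with a two-finger parallel gripper is mounted at the origin on the work surface. World frame = base frame: x ahead of the robot, y to its left, z up, the work surface at z = 0. Lengths are in m, angles in rad, forces in N, time in s.
With the tool pointing down it reaches from about 0.375 to 0.925 m from the base axis. Payload 5.7 kg.
Tool frame: the origin (TCP) lies between the finger pads; the fingertips stand 8 mm ahead of it and the grasp point (between the pads) lies 11 mm behind it (r.nose_length is the z of the fingertips in the tool frame, in m); z points along the fingers, x is the direction in which the jaws open and shut, and the axes are right-handed (so a half turn about z gives the same grasp; the last joint's range is limited). The gripper opens to 88 mm and grips with 3 to 60 N. Pads are 20 mm wide; open, the fingers measure 115 mm over their backs; the gripper's body (75 mm by 178 mm) begins 61 mm behind the grasp point.
Start: joints at [1.224, 0.359, 1.51, -0, 1.272, -0.115], TCP at [0.138, 0.584, 0.231] pointing down, gripper open.
Joint ranges: [-2.97, 2.97], [-1.01, 2.36], [0.21, 2.38], [-0.96, 4.11], [0.2, 2.71], [-2.98, 2.98]. Speed limits (rad/s): [2.39, 2.39, 3.14, 3.14, 3.14, 3.14].

INTERFACE

Orientations are given as a unit quaternion [x, y, z, w].
In Python, from bench import r, optics, sign_off gives the robot as it stands. The module is installed in compiled form; this text tells all that it offers.
- The arm moves only by the shell command python3 -m creep 'ROWS' [FORCE]. ROWS is JSON, a list of rows, each a list of 3 entries, a list of its own where there are three numbers: the turn, a rotation vector about the tool's x, y, z normalised to -1 to 1, where 1 is 4 degrees, then the shift along the tool's x, y, z normalised to -1 to 1, where 1 is 30 mm, then the finger opening in mm, from 0 to 87.8. In form: [[[ax, ay, az], [dx, dy, dz], hand], ...]. A call has exactly 5 rows; each row shifts and turns the commanded pose from where the row before left it, along the tool's axes as they then stand; what a row does not reach is not made up. A row lasts 1/12 s, in which the tool goes at most 41.7 mm and 7.16 degrees, less where a joint would pass 70% of its speed; a pose out of reach is approached as far as the arm can. A call with a number of a shift or a turn outside -1 to 1 is refused whole. A call with a gripper value outside its range is refused whole. The fingers move at their own pace and stop on an object; FORCE is the grip in N (left out, the last holds). Time passes only in rows, so rows that do not move let the fingers close, or fill a call up. It gives the time, the measured TCP pose, the force and the opening at its end, in the units of the state.
- r.sense(): the state, without advancing time (a new reading comes with each control period).
- optics.camera(name): name is "scene" or "top" or "wrist"; returns a dict with "img" (420x560x3 uint8, red, green, blue), "z_map" (420x560 float32, m along the optical axis (not along the pixel's ray), 0 where there is no reading), "fx", "fy", "cx", "cy" (pixels), "R" (3x3) and "t" (3): a world point X has camera coordinates R X + t; the wrist camera has in their place "hand_eye" (4x4, takes a point from camera to tool coordinates, whose origin is the TCP and whose axes are the tool frame's). Camera axes: x right, y down, z forward; pixel columns grow to the right and rows downward; lengths in m; the calibration is good to about 2 mm. A picture is of the moment at which its call begins: read the wrist's pose just before it.
- sign_off(): hands the job in, once; it reports no verdict.
The state is a dict: "time_s": time; "q": joint angles; "qvel": joint speeds; "joint_efforts": joint torques, N m; "tool_pos": TCP position; "tcp_rot": TCP orientation; "contact_force": force on the tool from outside, world axes, zero at the start; "moment": the same for the moment, N m; "gripper_width": opening from 0.0 (shut) to 1.0 (fully open).
Only numpy, scipy, OpenCV 4.12 (cv2) and the standard library are available. Lean on these libraries where they do the work, as an engineer would, in place of code of your own. Each camera call takes 0.05 s, during which the arm holds its last target.

## Working session

There is one attempt and no reset: what is moved stays moved. The work goes in short steps, Python scripts to look and compute and a shell command to move; the robot and the scene stay as the last step left them, time stands still between calls to the robot, and variables do not carry over. Pictures are saved under pics/ and viewed, and the job is handed in when it is done.

```bash
mkdir -p pics
cat > h.py <<'E'
import numpy as np, cv2
from bench import r, optics
def snap(name,fn):
    s=r.sense(); c=optics.camera(name); cv2.imwrite('pics/'+fn,c['img'][:,:,::-1]); np.savez('pics/'+fn[:-4]+'.npz',tool_pos=s['tool_pos'],tcp_rot=s['tcp_rot'],**c)
    return s,c
E
python3 - <<'E'
from h import *
print(r.sense()); print(r.nose_length)
for n in ['scene','top','wrist']:
    s,c=snap(n,n+'1.png'); print(n,c['fx'],c['fy'],c['cx'],c['cy'],c.get('R'),c.get('t'),c.get('hand_eye'))
E
```

```text
{'time_s': 0.0, 'q': array([ 1.22390959e+00,  3.59502963e-01,  1.51141984e+00, -1.86708069e-05,
        1.27248501e+00, -1.15131759e-01]), 'qvel': array([ 0.00097395, -0.00018756, -0.00057504,  0.00041814,  0.00052359,
       -0.00076621]), 'joint_efforts': array([ 1.32193592e-03, -5.15389001e+01, -2.70723635e+01,  6.75335736e-02,
        3.49254732e-02, -1.99075794e-04]), 'tool_pos': array([0.13761562, 0.58331918, 0.22981558]), 'tcp_rot': array([ 7.84117200e-01,  6.20612111e-01, -7.66947483e-04,  4.85355475e-04]), 'contact_force': array([-0.12515622,  0.25506427, -0.14615169]), 'moment': array([-0.03415766, -0.00038148,  0.06039567]), 'gripper_width': 1.0014164553644722}
0.008
scene 448.10569588063913 448.10569588063913 282.96425057589977 211.58775796263507 [[-0.85560576  0.51744307 -0.01383658]
 [ 0.40245079  0.64817667 -0.64645214]
 [-0.32553363 -0.55867671 -0.76282907]] [ 0.44878065 -0.15043665  0.96622548] None
top 420.32457112567636 420.32457112567636 278.01347439762026 206.32255654320514 [[ 0.14718    -0.98910497 -0.00306535]
 [-0.96873602 -0.14352192 -0.20236595]
 [ 0.19972122  0.03275374 -0.97930518]] [-0.0486777   0.54249924  0.8697111 ] None
wrist 297.0062073486635 297.0062073486635 273.17452198170724 209.2806605737576 None None [[ 9.99999612e-01  7.71679299e-04 -4.24797392e-04 -1.49342099e-03]
 [-6.40990801e-04  9.68251746e-01  2.49976291e-01 -6.71029775e-02]
 [ 6.04212345e-04 -2.49975922e-01  9.68251865e-01 -1.53523850e-01]
 [ 0.00000000e+00  0.00000000e+00  0.00000000e+00  1.00000000e+00]]
```

View pics/scene1.png

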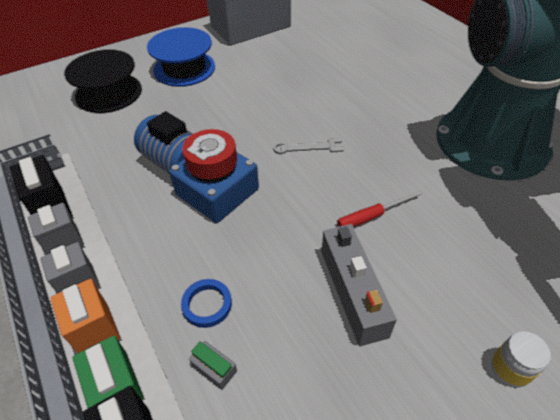

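View pics/top1.png

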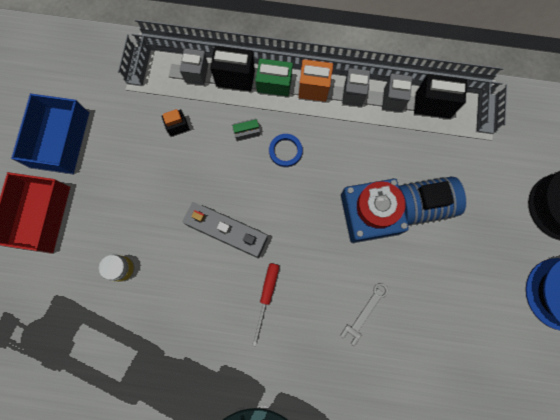

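View pics/wrist1.png

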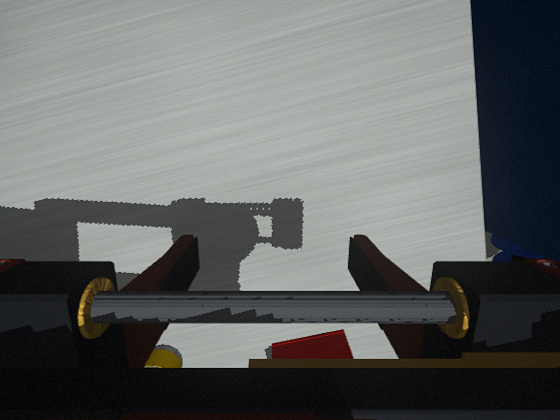

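The stand is at about (228,229) in the top view, with the brass key at (199,216), white in the middle and dark at the right end. The gearmotor with the red pulley is at (382,205). In the scene view they are at (360,280) and (212,160). I'll enlarge these areas.

Run:
```python
from h import *
im=cv2.imread('pics/top1.png')
a=cv2.resize(im[190:270,170:290],None,fx=5,fy=5,interpolation=cv2.INTER_CUBIC)
cv2.imwrite('pics/z1.png',a)
a=cv2.resize(im[165:250,335:475],None,fx=5,fy=5,interpolation=cv2.INTER_CUBIC)
cv2.imwrite('pics/z2.png',a)
im=cv2.imread('pics/scene1.png')
a=cv2.resize(im[110:225,130:265],None,fx=5,fy=5,interpolation=cv2.INTER_CUBIC)
cv2.imwrite('pics/z3.png',a)
```

```text
(no output)
```

View pics/z1.png

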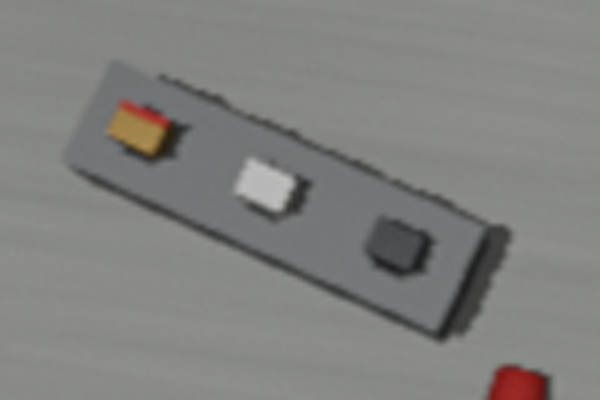

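View pics/z2.png

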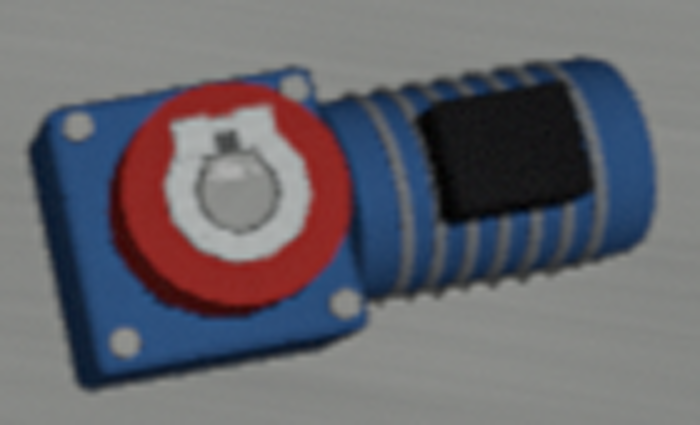

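View pics/z3.png

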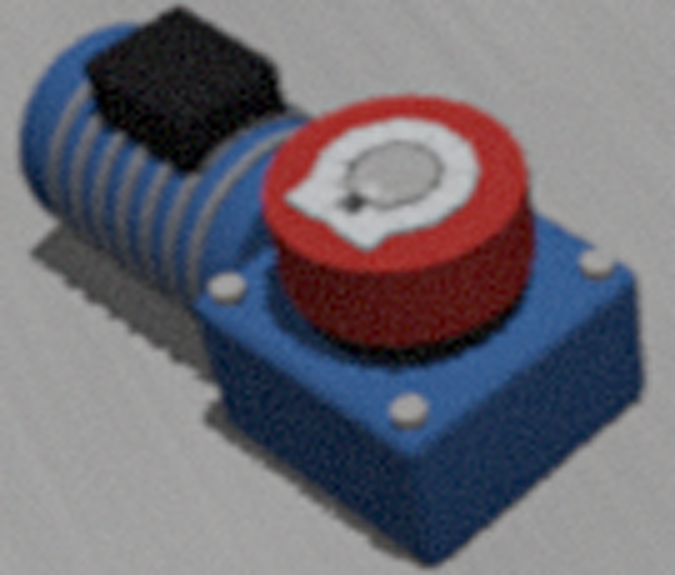

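```bash
cat >> h.py <<'E'
def world(c):
    h,w=c['z_map'].shape; u,v=np.meshgrid(np.arange(w),np.arange(h)); z=c['z_map']
    P=np.stack([(u-c['cx'])/c['fx']*z,(v-c['cy'])/c['fy']*z,z],-1)
    W=(P-c['t'])@c['R']; W[z==0]=np.nan
    return W
def cast(c,uv,z):
    uv=np.atleast_2d(np.asarray(uv,float)); d=np.c_[(uv[:,0]-c['cx'])/c['fx'],(uv[:,1]-c['cy'])/c['fy'],np.ones(len(uv))]
    o=-c['R'].T@c['t']; D=d@c['R']; s=(z-o[2])/D[:,2]; return o+D*s[:,None]
def pix(c,X):
    p=np.atleast_2d(X)@c['R'].T+c['t']; return np.c_[p[:,0]/p[:,2]*c['fx']+c['cx'],p[:,1]/p[:,2]*c['fy']+c['cy']]
def load(fn):
    d=dict(np.load('pics/'+fn,allow_pickle=True))
    if 'hand_eye' in d and d['hand_eye'].ndim==2:
        from scipy.spatial.transform import Rotation as Ro
        T=np.eye(4);T[:3,:3]=Ro.from_quat(d['tcp_rot']).as_matrix();T[:3,3]=d['tool_pos'];M=np.linalg.inv(T@d['hand_eye']);d['R']=M[:3,:3];d['t']=M[:3,3]
    for k in('fx','fy','cx','cy'): d[k]=float(d[k])
    return d
E
python3 - <<'E'
from h import *
for n in ['top1','scene1']:
    c=load(n+'.npz'); W=world(c); hsv=cv2.cvtColor(c['img'],cv2.COLOR_RGB2HSV)
    H,S,V=[hsv[...,i] for i in range(3)]
    print(n,'table z',np.nanmedian(W[...,2]), 'zero frac',np.mean(c['z_map']==0))
    def comp(m,name,z,big=True):
        m=m.astype(np.uint8); k,l,st,ce=cv2.connectedComponentsWithStats(m)
        i=1+np.argmax(st[1:,4]); mm=(l==i)
        ct=max(cv2.findContours(mm.astype(np.uint8),cv2.RETR_EXTERNAL,cv2.CHAIN_APPROX_NONE)[0],key=len)[:,0,:]
        P=cast(c,ct,z)[:,:2]; rc=cv2.minAreaRect((P*1000).astype(np.float32))
        v,u=np.nonzero(mm); print(name,'n',st[i,4],'pix',ce[i].round(1),'rect mm',np.round(rc[0],1),np.round(rc[1],1),round(rc[2],1),'depthmed',np.nanmedian(W[mm],0).round(4),'cast mean',cast(c,[ce[i]],z)[0].round(4))
    zz=W[...,2]
    win=np.zeros_like(S,bool)
    if n=='top1': win[190:270,170:290]=1
    else: win[210:350,310:400]=1
    comp(win&(abs(zz-.062)<.006)&(S<60),'stand',.062)
    comp(win&(S>110)&(H>3)&(H<30)&(V>90),'brass',.086)
    comp(win&(zz>.08),'allheads biggest',.086)
    comp((S>110)&(H>100)&(H<125)&(abs(zz-.07)<.008),'gearbox',.07)
    comp((S>110)&((H<6)|(H>174))&(zz>.115)&(zz<.135),'pulley',.123)
E
```

```text
top1 table z 0.0020597645563946963 zero frac 0.003869047619047619
stand n 1598 pix [225.3 229. ] rect mm [477.1 138.6] [180.9  50.4] 74.0 depthmed [0.4761 0.1346 0.0637] cast mean [0.4763 0.1368 0.062 ]
brass n 69 pix [197.2 215.6] rect mm [492.6 196.9] [21.6 13.2] 72.0 depthmed [0.4924 0.1964 0.0883] cast mean [0.4927 0.1969 0.086 ]
allheads biggest n 87 pix [197.9 215.3] rect mm [493.6 195.3] [24.2 16.1] 72.0 depthmed [0.4933 0.195  0.0878] cast mean [0.4935 0.1955 0.086 ]
gearbox n 1055 pix [369.6 217.9] rect mm [ 569.  -186.6] [119.2 136.4] 18.4 depthmed [ 0.5343 -0.1519  0.0712] cast mean [ 0.5444 -0.1677  0.07  ]
pulley n 868 pix [381.4 205.3] rect mm [ 567.2 -178.4] [88.3 92.6] 52.3 depthmed [ 0.5594 -0.1782  0.1227] cast mean [ 0.5628 -0.1787  0.123 ]
scene1 table z 0.0019688912854594295 zero frac 0.004119897959183673
stand n 2725 pix [358.  279.3] rect mm [477.8 140.2] [183.9  52.5] 74.1 depthmed [0.4828 0.1551 0.063 ] cast mean [0.4829 0.1518 0.062 ]
brass n 150 pix [374.9 299.6] rect mm [494.8 202.6] [30.9 15.6] 63.0 depthmed [0.4938 0.2018 0.0868] cast mean [0.4943 0.2011 0.086 ]
allheads biggest n 197 pix [373.4 298.1] rect mm [494.4 197.9] [25.4 17.8] 73.3 depthmed [0.4946 0.1985 0.087 ] cast mean [0.4945 0.1981 0.086 ]
gearbox n 1755 pix [178.8  44.8] rect mm [ 451.6 -619.2] [161.5 157.6] 57.5 depthmed [ 0.4543 -0.6107  0.0733] cast mean [ 0.4522 -0.6163  0.07  ]
pulley n 855 pix [209.5 149.5] rect mm [ 570.  -173.5] [97.8 89.4] 62.9 depthmed [ 0.5715 -0.1608  0.1218] cast mean [ 0.5711 -0.1665  0.123 ]
```

```bash
cat >> h.py <<'E'
from scipy.spatial.transform import Rotation as Ro
def plan(target,xdeg,n):
    "target TCP, heading of tool x in deg; per-row values with n rows"
    s=r.sense(); R=Ro.from_quat(s['tcp_rot']).as_matrix()
    d=R.T@(np.array(target)-s['tool_pos'])*1000
    a=np.deg2rad(xdeg); X=np.array([np.cos(a),np.sin(a),0]);Z=np.array([0,0,-1.]); G=np.c_[X,np.cross(Z,X),Z]
    rv=np.rad2deg(Ro.from_matrix(R.T@G).as_rotvec())
    print('t',round(s['time_s'],2),'pos',s['tool_pos'].round(4),'hx',round(np.degrees(np.arctan2(R[1,0],R[0,0])),2),'F',s['contact_force'].round(1),'w',round(s['gripper_width']*88,1))
    print('delta tool mm',d.round(1),'deg',rv.round(2),'| per row shift',(d/30/n).round(3),'turn',(rv/4/n).round(3),'norm',round(np.linalg.norm(d)/n,1))
E
python3 -m creep '[[[0,0,0.045],[-0.65,0.97,0.11],87],[[0,0,0.045],[-0.65,0.97,0.11],87],[[0,0,0.045],[-0.65,0.97,0.11],87],[[0,0,0.045],[-0.65,0.97,0.11],87],[[0,0,0.045],[-0.65,0.97,0.11],87]]' 20
python3 -c "
from h import *
plan([.494,.197,.18],74,10)"
```

```text
time_s: 0.57
tool_pos: [0.2568, 0.4535, 0.2138]
tcp_rot: [0.789, 0.615, -0.0, 0.0]
contact_force: [0.7, 0.9, 0.1]
gripper_width: 0.99
t 0.57 pos [0.2568 0.4535 0.2138] hx 75.85 F [0.7 0.9 0.1] w 87.1
delta tool mm [-190.7  292.7   33.8] deg [-0.    0.03  1.85] | per row shift [-0.636  0.976  0.113] turn [-0.     0.001  0.046] norm 35.1
```

```bash
python3 -m creep '[[[0,0,0.045],[-0.63,0.97,0.11],87],[[0,0,0.045],[-0.63,0.97,0.11],87],[[0,0,0.045],[-0.63,0.97,0.11],87],[[0,0,0.045],[-0.63,0.97,0.11],87],[[0,0,0.045],[-0.63,0.97,0.11],87]]' 20
python3 -m creep '[[[0,0,0.045],[-0.63,0.97,0.11],70],[[0,0,0.045],[-0.63,0.97,0.11],60],[[0,0,0.045],[-0.63,0.97,0.11],50],[[0,0,0.045],[-0.63,0.97,0.11],45],[[0,0,0.045],[-0.63,0.97,0.11],45]]' 20
python3 -c "
from h import *
plan([.494,.197,.18],74,5)
snap('wrist','w2.png')
plan([.494,.197,.18],74,5)
"
```

```text
time_s: 0.98
tool_pos: [0.3741, 0.3254, 0.1974]
tcp_rot: [0.794, 0.608, -0.0, 0.0]
contact_force: [0.9, -0.5, 0.3]
gripper_width: 0.985
time_s: 1.4
tool_pos: [0.4892, 0.1955, 0.1809]
tcp_rot: [0.799, 0.602, -0.0, -0.0]
contact_force: [0.3, 0.2, 0.5]
gripper_width: 0.649
t 1.4 pos [0.4892 0.1955 0.1809] hx 74.0 F [0.3 0.2 0.5] w 57.1
delta tool mm [2.8 4.2 0.9] deg [-0.01  0.01  0.  ] | per row shift [0.018 0.028 0.006] turn [-0.001  0.     0.   ] norm 1.0
t 1.45 pos [0.4939 0.1915 0.1806] hx 73.91 F [ 2.9 -3.1  0.6] w 53.3
delta tool mm [ 5.3 -1.4  0.6] deg [ 0.24  0.11 -0.09] | per row shift [ 0.036 -0.009  0.004] turn [ 0.012  0.006 -0.004] norm 1.1
```

View pics/w2.png

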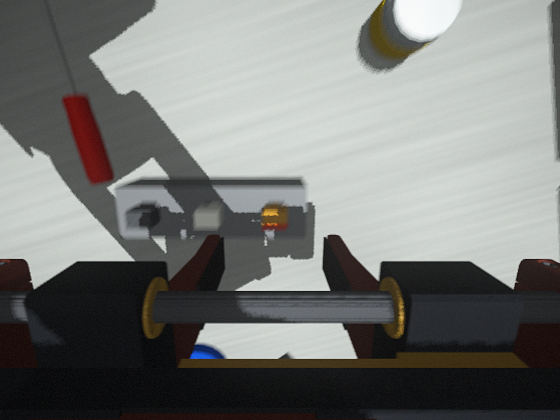

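The wrist view shows brass (272,214) on the right of the stand, white (208,217) and dark (147,214), all blurred by motion. I'll settle and look again.

```bash
python3 -m creep '[[[0,0,0],[0.1,0,0],45],[[0,0,0],[0,0,0],45],[[0,0,0],[0,0,0],45],[[0,0,0],[0,0,0],45],[[0,0,0],[0,0,0],45]]' 20
python3 -c "
from h import *
plan([.494,.197,.18],74,5)
snap('wrist','w3.png')
c=load('w3.npz'); W=world(c)
im=c['img'][150:270,100:320][:,:,::-1]
cv2.imwrite('pics/w3z.png',cv2.resize(im,None,fx=3.6,fy=3.6,interpolation=cv2.INTER_CUBIC))
zz=W[...,2]; hsv=cv2.cvtColor(c['img'],cv2.COLOR_RGB2HSV);H,S,V=[hsv[...,i].astype(int) for i in range(3)]
win=np.zeros_like(S,bool);win[150:270,100:325]=1
def rep(m,z,n):
    k,l,st,ce=cv2.connectedComponentsWithStats(m.astype(np.uint8))
    i=1+np.argmax(st[1:,4]);mm=l==i
    ct=max(cv2.findContours(mm.astype(np.uint8),cv2.RETR_EXTERNAL,cv2.CHAIN_APPROX_NONE)[0],key=len)[:,0,:]
    rc=cv2.minAreaRect((cast(c,ct,z)[:,:2]*1000).astype(np.float32));print(n,st[i],np.round(rc[0],1),np.round(rc[1],1),round(rc[2],1),np.nanmedian(W[mm],0).round(4))
rep(win&(abs(zz-.062)<.006)&(S<60),.062,'stand')
rep(win&(S>110)&(zz>.081),.086,'brass')
"
```

```text
time_s: 1.87
tool_pos: [0.4884, 0.2009, 0.1812]
tcp_rot: [0.798, 0.603, -0.0, -0.0]
contact_force: [-0.4, 0.1, -0.6]
gripper_width: 0.513
t 1.87 pos [0.4884 0.2009 0.1812] hx 74.12 F [-0.4  0.1 -0.6] w 45.1
delta tool mm [-2.2  6.4  1.2] deg [-0.01  0.    0.12] | per row shift [-0.014  0.043  0.008] turn [-0.001  0.     0.006] norm 1.4
stand [ 111  186  193   52 7792] [477.  138.2] [179.7  50.2] 74.2 [0.476  0.143  0.0616]
brass [259 210  25  19 469] [493.2 195.9] [21.1 16.4] 74.2 [0.4932 0.1957 0.0855]
```

View pics/w3z.png

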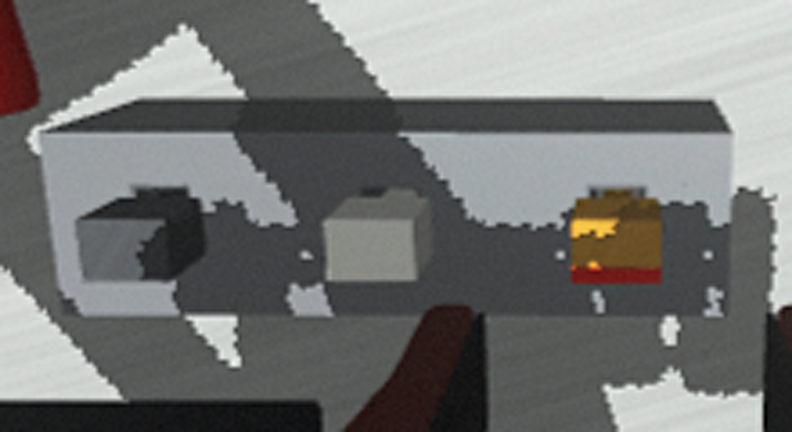

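The enlarged wrist view shows the brass head with its red stripe on the far (+x) side. The three heads are at about (615,240), (370,245) and (140,240) in the crop. The brass head's position agrees with the stand geometry, so I'll move in.

```bash
python3 -m creep '[[[0,0,0],[-0.11,0.2,0.6],45],[[0,0,0],[0,0,0.8],45],[[0,0,0],[0,0,0.8],45],[[0,0,0],[0,0,0.7],45],[[0,0,0],[0,0,0.3],45]]' 20
python3 -c "
from h import *
plan([.4933,.196,.072],74.2,1)
"
```

```text
time_s: 2.33
tool_pos: [0.4921, 0.1952, 0.083]
tcp_rot: [0.798, 0.602, -0.002, -0.001]
contact_force: [-0.3, 0.0, -0.2]
gripper_width: 0.513
t 2.33 pos [0.4921 0.1952 0.083 ] hx 74.08 F [-0.3  0.  -0.2] w 45.1
delta tool mm [ 1.1  0.9 10.9] deg [-0.18  0.11 -0.12] | per row shift [0.038 0.031 0.365] turn [-0.044  0.027 -0.031] norm 11.0
```

```bash
python3 -m creep '[[[0,0,0],[0.03,0.03,0.2],45],[[0,0,0],[0,0,0.12],45],[[0,0,0],[0,0,0],45],[[0,0,0],[0,0,0],30],[[0,0,0],[0,0,0],25]]' 20
python3 -c "
from h import *
plan([.4933,.196,.072],74.2,1)
"
```

```text
time_s: 2.75
tool_pos: [0.496, 0.196, 0.0765]
tcp_rot: [0.798, 0.602, 0.001, 0.0]
contact_force: [0.5, 0.4, 0.1]
gripper_width: 0.404
t 2.75 pos [0.496  0.196  0.0765] hx 74.03 F [0.5 0.4 0.1] w 35.5
delta tool mm [-0.7 -2.6  4.5] deg [ 0.09 -0.05 -0.17] | per row shift [-0.024 -0.088  0.151] turn [ 0.023 -0.012 -0.043] norm 5.3
```

```bash
python3 -m creep '[[[0,0,0],[-0.02,-0.06,0.13],30],[[0,0,0],[0,0,0],30],[[0,0,0],[0,0,0],30],[[0,0,0],[0,0,0],30],[[0,0,0],[0,0,0],30]]' 20
python3 -c "
from h import *
plan([.4933,.196,.072],74.2,1)
snap('wrist','w4.png')
plan([.4933,.196,.072],74.2,1)
"
```

```text
time_s: 3.17
tool_pos: [0.4934, 0.1956, 0.0718]
tcp_rot: [0.799, 0.602, 0.0, 0.0]
contact_force: [0.7, -0.5, 0.8]
gripper_width: 0.344
t 3.17 pos [0.4934 0.1956 0.0718] hx 74.02 F [ 0.7 -0.5  0.8] w 30.3
delta tool mm [ 0.3 -0.2 -0.2] deg [ 0.01 -0.   -0.18] | per row shift [ 0.011 -0.008 -0.007] turn [ 0.003 -0.    -0.045] norm 0.4
t 3.22 pos [0.4934 0.1956 0.0718] hx 74.02 F [ 0.7 -0.3  0.1] w 30.2
delta tool mm [ 0.3 -0.2 -0.2] deg [ 0.01 -0.   -0.18] | per row shift [ 0.011 -0.008 -0.008] turn [ 0.003 -0.    -0.045] norm 0.5
```

View pics/w4.png

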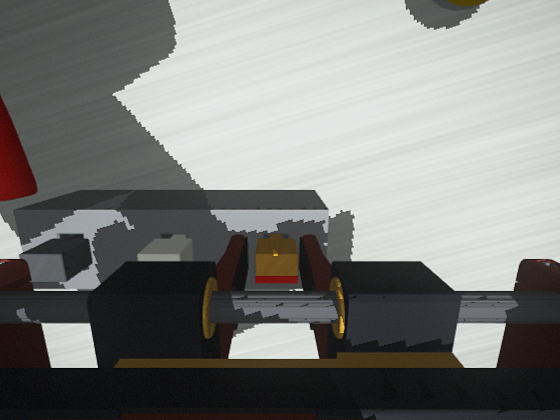

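The brass head is at (276,262), centred between the fingers (244 and 306). Closing.

```bash
python3 -m creep '[[[0,0,0],[0,0,0],15],[[0,0,0],[0,0,0],10],[[0,0,0],[0,0,0],10],[[0,0,0],[0,0,0],10],[[0,0,0],[0,0,0],10]]' 40
python3 -c "
from h import *
plan([.4933,.196,.072],74.2,1)
"
```

```text
time_s: 3.63
tool_pos: [0.4935, 0.1956, 0.0717]
tcp_rot: [0.799, 0.602, 0.0, 0.0]
contact_force: [0.9, 1.0, 0.4]
gripper_width: 0.248
t 3.63 pos [0.4935 0.1956 0.0717] hx 74.02 F [0.9 1.  0.4] w 21.8
delta tool mm [ 0.3 -0.2 -0.3] deg [ 0.01 -0.   -0.18] | per row shift [ 0.01  -0.008 -0.01 ] turn [ 0.003 -0.    -0.046] norm 0.5
```

```bash
python3 -m creep '[[[0,0,0],[0,0,-0.5],10],[[0,0,0],[0,0,-1],10],[[0,0,0],[0,0,-1],10],[[0,0,0],[0,0,-1],10],[[0,0,0],[0,0,-1],10]]' 40
python3 -c "
from h import *
plan([.57,-.17,.24],98,12)
c=load('top1.npz'); W=world(c); zz=W[...,2]
hsv=cv2.cvtColor(c['img'],cv2.COLOR_RGB2HSV);H,S,V=[hsv[...,i].astype(int) for i in range(3)]
for n in ['top1','scene1']:
    c=load(n+'.npz'); hsv=cv2.cvtColor(c['img'],cv2.COLOR_RGB2HSV);H,S,V=[hsv[...,i].astype(int) for i in range(3)]
    win=np.zeros_like(S,bool)
    if n=='top1': win[165:250,335:412]=1
    else: win[120:225,165:265]=1
    # red: fit ellipse of top: pulley top contour circle
    m=win&(((S>100)&((H<6)|(H>174))&(V>100))|((S<60)&(V>100)))
    Wd=world(c); m&=(abs(Wd[...,2]-.123)<.008)
    k,l,st,ce=cv2.connectedComponentsWithStats(m.astype(np.uint8));i=1+np.argmax(st[1:,4])
    ct=max(cv2.findContours((l==i).astype(np.uint8),cv2.RETR_EXTERNAL,cv2.CHAIN_APPROX_NONE)[0],key=len)[:,0,:]
    P=cast(c,ct,.123)[:,:2]; print(n,cv2.minEnclosingCircle((P*1000).astype(np.float32)),cv2.fitEllipse((P*1000).astype(np.float32)))
    g=win&(H>98)&(H<128)&(S>90)
"
```

```text
time_s: 4.05
tool_pos: [0.4927, 0.1954, 0.2077]
tcp_rot: [0.799, 0.602, -0.001, -0.0]
contact_force: [1.1, -0.1, -1.2]
gripper_width: 0.244
t 4.05 pos [0.4927 0.1954 0.2077] hx 74.02 F [ 1.1 -0.1 -1.2] w 21.5
delta tool mm [-330.   174.9  -32.2] deg [ -0.06   0.03 -23.98] | per row shift [-0.917  0.486 -0.089] turn [-0.001  0.001 -0.5  ] norm 31.2
top1 ((568.1746826171875, -178.6908721923828), 46.58346939086914) ((567.5856323242188, -178.83470153808594), (89.65695190429688, 91.51782989501953), 36.532928466796875)
scene1 ((568.3441772460938, -176.17214965820312), 47.83750915527344) ((568.5380249023438, -175.6023406982422), (90.05645751953125, 91.96416473388672), 175.37413024902344)
```

```bash
python3 -c "
from h import *
c=load('top1.npz')
b=np.array([(78,126),(294,87),(347,304),(125,342)])/5+[335,165]
b-=0.4
P=cast(c,b,.073)[:,:2]*1000;print(P.round(1))
for i,j in((1,0),(2,3)): d=P[j]-P[i];print('y dir',np.degrees(np.arctan2(d[1],d[0])))
for i,j in((3,0),(2,1)): d=P[j]-P[i];print('x dir',np.degrees(np.arctan2(d[1],d[0])))
kw=cast(c,np.array([[227,142]])/5+[334.6,164.6],.123)*1000;print('kw',kw, 'centre',P.mean(0))
"
```

```text
[[ 599.5 -118.9]
 [ 630.7 -210.2]
 [ 538.5 -241.4]
 [ 508.3 -149.4]]
y dir 108.89083482267569
y dir 108.16910019831008
x dir 18.47245056388259
x dir 18.70028607407185
kw [[ 588.16051125 -173.30007573  123.        ]] centre [ 569.22094512 -179.986008  ]
```

```bash
python3 -m creep '[[[0,0,-0.72],[-0.87,0.5,-0.15],10],[[0,0,-0.72],[-0.89,0.45,-0.15],10],[[0,0,-0.72],[-0.91,0.4,-0.1],10],[[0,0,-0.72],[-0.93,0.36,-0.1],10],[[0,0,-0.72],[-0.95,0.31,0],10]]' 40
python3 -c "
from h import *
plan([.583,-.173,.225],108.5,7)
"
```

```text
time_s: 4.47
tool_pos: [0.529, 0.0489, 0.2223]
tcp_rot: [0.716, 0.698, 0.0, 0.0]
contact_force: [0.3, -0.0, -1.7]
gripper_width: 0.25
t 4.47 pos [0.529  0.0489 0.2223] hx 88.59 F [ 0.3 -0.  -1.7] w 22.0
delta tool mm [-220.5   59.4   -2.7] deg [  0.04   0.02 -19.91] | per row shift [-1.05   0.283 -0.013] turn [ 0.002  0.001 -0.711] norm 32.6
```

```bash
python3 -m creep '[[[0,0,-0.72],[-0.88,0.24,0],10],[[0,0,-0.72],[-0.89,0.19,0],10],[[0,0,-0.72],[-0.9,0.15,0],10],[[0,0,-0.72],[-0.91,0.1,0],10],[[0,0,-0.72],[-0.92,0.05,0],10]]' 40
python3 -c "
from h import *
plan([.583,-.173,.225],108.5,2)
"
```

```text
time_s: 4.88
tool_pos: [0.5604, -0.0846, 0.2214]
tcp_rot: [0.623, 0.782, -0.0, -0.0]
contact_force: [-0.3, 1.0, -0.7]
gripper_width: 0.249
t 4.88 pos [ 0.5604 -0.0846  0.2214] hx 102.96 F [-0.3  1.  -0.7] w 21.9
delta tool mm [-91.3   2.2  -3.6] deg [-0.04 -0.01 -5.54] | per row shift [-1.521  0.037 -0.06 ] turn [-0.005 -0.002 -0.693] norm 45.7
```

```bash
python3 -m creep '[[[0,0,-0.69],[-0.95,0,-0.05],10],[[0,0,-0.69],[-0.9,0,-0.05],10],[[0,0,0],[-0.7,-0.1,0],10],[[0,0,0],[-0.3,0,0],10],[[0,0,0],[0,0,0],10]]' 40
python3 -c "
from h import *
plan([.583,-.173,.225],108.5,2)
for n in ['wrist','scene']: snap(n,n+'5.png')
plan([.583,-.173,.225],108.5,2)
im=cv2.imread('pics/scene5.png')
cv2.imwrite('pics/scene5z.png',cv2.resize(im[60:210,120:280],None,fx=4,fy=4,interpolation=cv2.INTER_CUBIC))
"
```

```text
time_s: 5.3
tool_pos: [0.581, -0.1682, 0.2243]
tcp_rot: [0.586, 0.81, -0.0, -0.0]
contact_force: [-0.3, 0.5, -0.8]
gripper_width: 0.245
t 5.3 pos [ 0.581  -0.1682  0.2243] hx 108.19 F [-0.3  0.5 -0.8] w 21.6
delta tool mm [-5.2  0.4 -0.7] deg [-0.02  0.01 -0.31] | per row shift [-0.087  0.006 -0.012] turn [-0.003  0.002 -0.039] norm 2.6
t 5.4 pos [ 0.5803 -0.1656  0.2242] hx 108.3 F [-1.1  0.7 -1. ] w 21.4
delta tool mm [-7.9  0.3 -0.8] deg [-0.04 -0.08 -0.2 ] | per row shift [-0.131  0.005 -0.013] turn [-0.006 -0.01  -0.025] norm 4.0
```

View pics/wrist5.png

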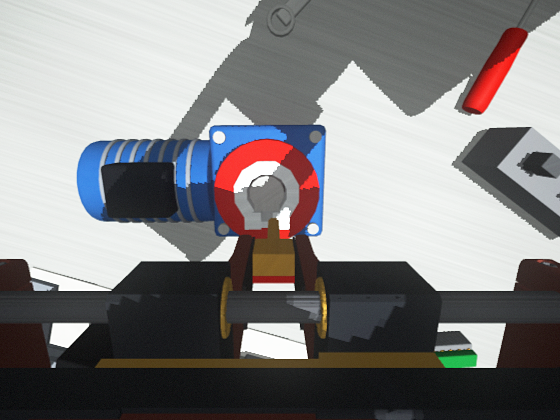

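View pics/scene5z.png

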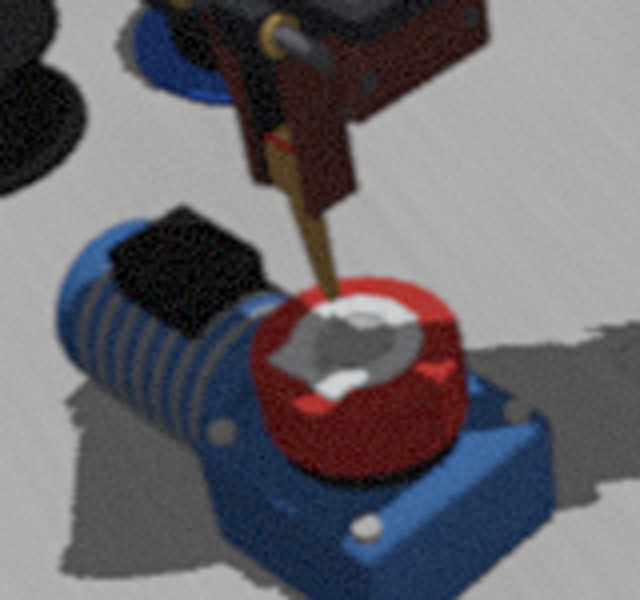

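The wrist view shows the pulley centred near (267,188), with bolts at (218,137) and (316,137). The key tip at (273,220) hides the keyway. The scene view shows the key upright above the hub. I'll measure the gearbox and tip from the wrist image.

```bash
cat > m5.py <<'E'
from h import *
import sys
c=load(sys.argv[1]+'.npz'); hsv=cv2.cvtColor(c['img'],cv2.COLOR_RGB2HSV);H,S,V=[hsv[...,i].astype(int) for i in range(3)]
Wd=world(c)
# pulley outer: blue/red border -> red pixels mask, contour points casting to .123 on upper part (smaller rows: outer top silhouette)
m=((S>110)&((H<6)|(H>174))&(abs(Wd[...,2]-.123)<.01))
k,l,st,ce=cv2.connectedComponentsWithStats(m.astype(np.uint8));i=1+np.argmax(st[1:,4]);print(st[i])
ct=max(cv2.findContours((l==i).astype(np.uint8),cv2.RETR_EXTERNAL,cv2.CHAIN_APPROX_NONE)[0],key=len)[:,0,:]
P=cast(c,ct,.123)[:,:2]*1000
from scipy.optimize import least_squares
P0=np.array([568,-178.])
for _ in range(3):
    d=np.linalg.norm(P-P0,axis=1); Q=P[abs(d-46.5)<3]
    f=least_squares(lambda p:np.linalg.norm(Q-p[:2],axis=1)-p[2],[*P0,47],loss='soft_l1',f_scale=.3); P0=f.x[:2]
print('pulley centre,R',f.x.round(2),len(Q))
P0=P0
# bolts
b=((S<60)&(V>110)&(abs(Wd[...,2]-.074)<.008))
k,l,st,ce=cv2.connectedComponentsWithStats(b.astype(np.uint8))
B=[]
for i in range(1,k):
    if 40<st[i,4]<300:
        X=cast(c,[ce[i]],.074)[0]*1000; print('bolt?',st[i],ce[i].round(1),X.round(1),'r',np.linalg.norm(X[:2]-P0).round(1), 'z',np.nanmedian(Wd[l==i][:,2]).round(4))
# gear box top edge line
m=((H>98)&(H<128)&(S>90)&(abs(Wd[...,2]-.07)<.006)).astype(np.uint8)
v,u=np.nonzero(m); 
g=np.array([(uu,v[u==uu].min()) for uu in np.unique(u) if (u==uu).sum()>3]); 
g=g[(g[:,1]<np.median(g[:,1])+4)&(g[:,0]>222)&(g[:,0]<312)]
X=cast(c,g,.07)[:,:2]*1000
if len(X)>5:
    vx,vy,_,_=cv2.fitLine(X.astype(np.float32),cv2.DIST_HUBER,0,.01,.01).ravel(); print('edge heading',np.degrees(np.arctan2(vy,vx)),len(X), 'dist of pulley centre to edge',abs((X.mean(0)-P0)@[-vy,vx]))
E
python3 m5.py wrist5; python3 -c "
from h import *
im=cv2.imread('pics/wrist5.png')
cv2.imwrite('pics/wrist5z.png',cv2.resize(im[115:290,200:340],None,fx=4,fy=4,interpolation=cv2.INTER_CUBIC)[:600])"
```

```text
[ 214  139  105  100 4498]
pulley centre,R [ 567.02 -181.25   45.18] 259
bolt? [213 131  12  13 123] [218.6 136.9] [ 537.8 -241.5   74. ] r 67.0 z 0.0745
bolt? [310 131  11  12 107] [315.2 136.3] [ 507.2 -150.6   74. ] r 67.2 z 0.0745
bolt? [131 143   9  15  52] [134.5 149.6] [ 576.2 -318.5   74. ] r 137.5 z 0.0747
bolt? [188 143   6  14  51] [190.3 149.1] [ 558.1 -265.3   74. ] r 84.5 z 0.0757
bolt? [102 144  10  14  52] [106.3 150.2] [ 585.6 -345.3   74. ] r 165.1 z 0.0763
bolt? [116 144  10  15  54] [120.2 150.3] [ 581.3 -332.    74. ] r 151.4 z 0.0766
bolt? [307 223  12  11 103] [312.5 228.2] [ 598.  -120.2   74. ] r 68.5 z 0.0745
bolt? [219 225   9   9  65] [223.  228.9] [ 628.9 -211.1   74. ] r 68.7 z 0.0745
edge heading -71.5319 89 dist of pulley centre to edge 57.90394009018392
```

View pics/wrist5z.png

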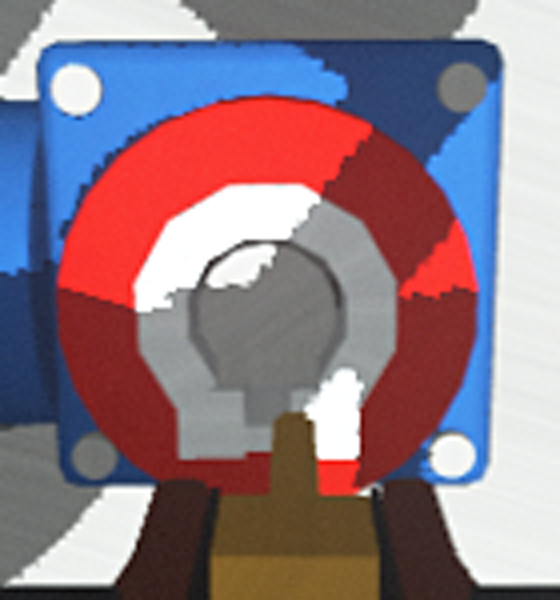

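```bash
python3 -m creep '[[[0,0,0],[-0.2,0.35,0],10],[[0,0,0],[0,0.35,0],10],[[0,0,0],[0,0,0],10],[[0,0,0],[0,0,0],10],[[0,0,0],[0,0,0],10]]' 40
python3 -c "
from h import *
plan([.583,-.173,.225],108.5,2)
snap('wrist','wrist6.png')
plan([.583,-.173,.225],108.5,2)
im=cv2.imread('pics/wrist6.png')
cv2.imwrite('pics/wrist6z.png',cv2.resize(im[130:230,230:330],None,fx=6,fy=6,interpolation=cv2.INTER_CUBIC)[:600])
"; python3 m5.py wrist6
```

```text
time_s: 5.82
tool_pos: [0.6022, -0.1645, 0.2245]
tcp_rot: [0.585, 0.811, -0.0, -0.0]
contact_force: [0.4, -0.5, -0.3]
gripper_width: 0.251
t 5.82 pos [ 0.6022 -0.1645  0.2245] hx 108.41 F [ 0.4 -0.5 -0.3] w 22.1
delta tool mm [ -2.  -20.9  -0.4] deg [-0.04 -0.03 -0.09] | per row shift [-0.034 -0.348 -0.007] turn [-0.005 -0.003 -0.011] norm 10.5
t 5.87 pos [ 0.6021 -0.1647  0.2246] hx 108.39 F [-0.3 -0.3 -0.8] w 21.9
delta tool mm [ -1.8 -20.7  -0.4] deg [-0.04 -0.02 -0.11] | per row shift [-0.03  -0.346 -0.007] turn [-0.005 -0.003 -0.014] norm 10.4
[ 216  113  107  108 4994]
pulley centre,R [ 567.71 -181.3    45.2 ] 294
bolt? [215 108  13  14 130] [220.8 114.4] [ 537.9 -241.8   74. ] r 67.4 z 0.0747
bolt? [314 108  12  13 117] [319.1 114.2] [ 507.3 -150.7   74. ] r 67.7 z 0.0744
bolt? [102 121  11  14  49] [106.1 127.7] [ 585.8 -345.8   74. ] r 165.5 z 0.0763
bolt? [117 121  10  14  50] [120.3 127.6] [ 581.3 -332.5   74. ] r 151.8 z 0.0769
bolt? [131 121   9  14  49] [134.7 127.3] [ 576.5 -319.    74. ] r 138.0 z 0.076
bolt? [146 121   8  13  48] [149.1 127. ] [ 571.7 -305.6   74. ] r 124.4 z 0.0756
bolt? [220 205  11  10  82] [224.7 209.6] [ 629.1 -211.4   74. ] r 68.4 z 0.0745
bolt? [310 204  12  12 109] [315.4 209.2] [ 598.3 -120.6   74. ] r 68.0 z 0.0745
edge heading -71.5533 89 dist of pulley centre to edge 58.1833234986562
```

View pics/wrist6z.png

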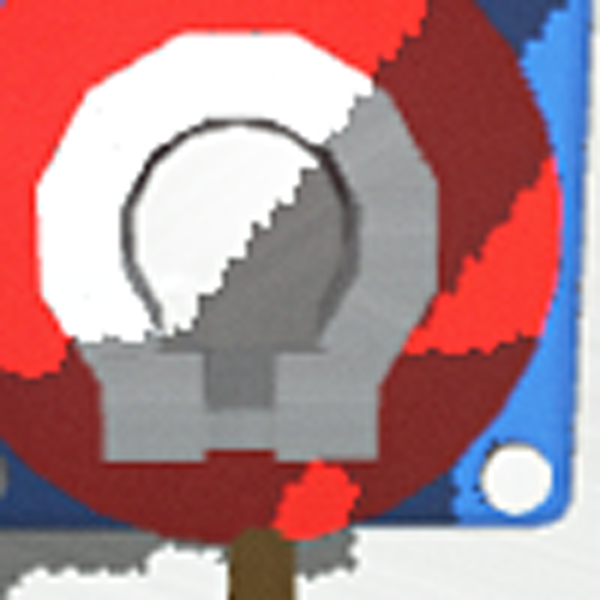

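The wrist crop is clear. The keyway mouth spans crop x 205–272 and y 350–408, with the shaft flat at y≈350. The key tip is at crop x 230–297, top edge y≈530. I'll cast both.

```bash
python3 -c "
from h import *
c=load('wrist6.npz'); s=c['tool_pos']; R=Ro.from_quat(c['tcp_rot']).as_matrix()
f=lambda x,y:np.array([230+x/6-.42,130+y/6-.42])
a=np.radians(18.5); ex=np.array([np.cos(a),np.sin(a)]); ey=np.array([-ex[1],ex[0]]); C=np.array([568.15,-181.1])
def g(X): d=X[0,:2]*1000-C; return (d@ex).round(1),(d@ey).round(1)
print('mouth L',g(cast(c,f(205,380),.123)),'R',g(cast(c,f(272,380),.123)),'flat',g(cast(c,f(238,350),.123)),'wall',g(cast(c,f(238,408),.123)),'shaft top edge',g(cast(c,f(238,122),.123)),'padend',g(cast(c,f(238,450),.123)))
print('shaft L',g(cast(c,f(128,230),.123)),'R',g(cast(c,f(352,230),.123)))
print('tip flat edge',g(cast(c,f(263,530),s[2]-.0657)),'tcp',g(s[None]))
"
python3 - <<'E'
import cv2
im=cv2.imread('pics/wrist6.png')
cv2.imwrite('pics/wrist6y.png',cv2.resize(im[200:300,225:325],None,fx=6,fy=6,interpolation=cv2.INTER_CUBIC))
E
```

```text
mouth L (np.float64(20.4), np.float64(-5.0)) R (np.float64(20.5), np.float64(4.7)) flat (np.float64(16.0), np.float64(-0.2)) wall (np.float64(24.6), np.float64(-0.3)) shaft top edge (np.float64(-16.5), np.float64(-0.1)) padend (np.float64(30.9), np.float64(-0.3))
shaft L (np.float64(-1.4), np.float64(-15.8)) R (np.float64(-1.3), np.float64(16.1))
tip flat edge (np.float64(32.9), np.float64(3.4)) tcp (np.float64(37.6), np.float64(5.0))
```

View pics/wrist6y.png

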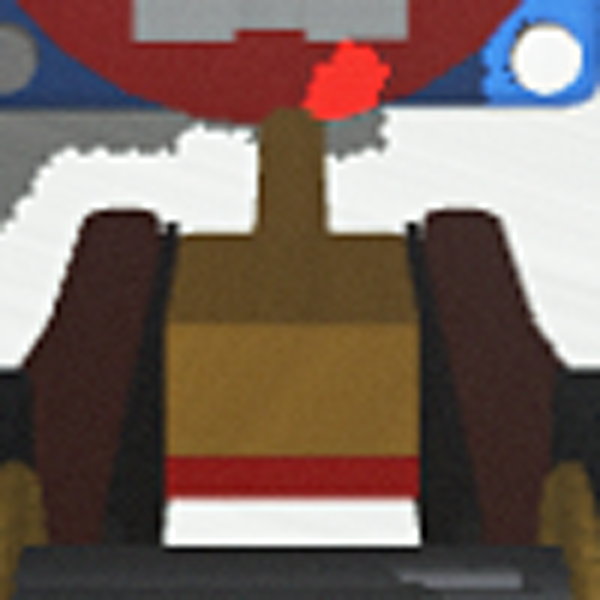

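```bash
python3 -m creep '[[[0,0,-0.02],[-0.117,-0.25,0],10],[[0,0,0],[0,-0.247,0],10],[[0,0,0],[0,0,0.5],10],[[0,0,0],[0,0,0.4],10],[[0,0,0],[0,0,0],10]]' 40
python3 -m creep '[[[0,0,0],[0,0,0],10],[[0,0,0],[0,0,0],10],[[0,0,0],[0,0,0],10],[[0,0,0],[0,0,0],10],[[0,0,0],[0,0,0],10]]' 40
cat > g.py <<'E'
from h import *
a=np.radians(18.5); ex=np.array([np.cos(a),np.sin(a)]); ey=np.array([-ex[1],ex[0]]); C=np.array([568.15,-181.1])
def st():
    s=r.sense(); d=s['tool_pos'][:2]*1000-C; F=s['contact_force']; R=Ro.from_quat(s['tcp_rot']).as_matrix(); rv=np.degrees(Ro.from_matrix(R).as_rotvec())
    print('t %.2f gx %.2f gy %.2f tipdepth %.2f zt %.4f hx %.2f tilt(x,y) %.2f %.2f | Fgx %.1f Fgy %.1f Fz %.1f M %s w %.1f'%(s['time_s'],d@ex,d@ey,123-(s['tool_pos'][2]*1000-65.7),s['tool_pos'][2],np.degrees(np.arctan2(R[1,0],R[0,0])),np.degrees(R[:2,2]@ex),np.degrees(R[:2,2]@ey),F[:2]@ex,F[:2]@ey,F[2],s['moment'].round(2),s['gripper_width']*88))
if __name__=='__main__': st()
E
python3 g.py; python3 -c "
from h import *
for n in ['wrist','scene']: snap(n,n+'7.png')
im=cv2.imread('pics/wrist7.png')
cv2.imwrite('pics/wrist7z.png',cv2.resize(im[170:270,225:325],None,fx=6,fy=6,interpolation=cv2.INTER_CUBIC)[:600])
im=cv2.imread('pics/scene7.png')
cv2.imwrite('pics/scene7z.png',cv2.resize(im[90:190,150:260],None,fx=6,fy=6,interpolation=cv2.INTER_CUBIC)[:600])
"
```

```text
time_s: 6.28
tool_pos: [0.5869, -0.1735, 0.1956]
tcp_rot: [0.585, 0.811, -0.001, -0.002]
contact_force: [0.3, -0.2, -1.1]
gripper_width: 0.247
time_s: 6.7
tool_pos: [0.5899, -0.1737, 0.1983]
tcp_rot: [0.585, 0.811, 0.0, 0.001]
contact_force: [-1.2, 0.0, -0.6]
gripper_width: 0.246
t 6.70 gx 23.00 gy 0.08 tipdepth -9.63 zt 0.1983 hx 108.42 tilt(x,y) 0.04 -0.05 | Fgx -1.2 Fgy 0.4 Fz -0.6 M [ 0.05  0.02 -0.03] w 21.6
```

View pics/wrist7z.png

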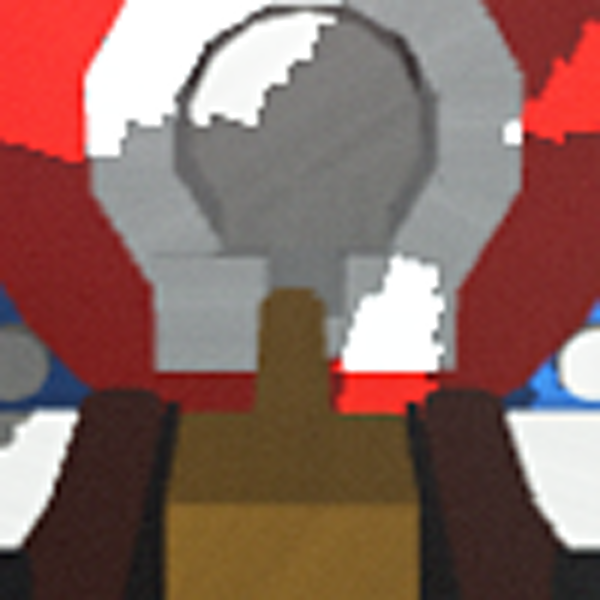

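View pics/scene7z.png

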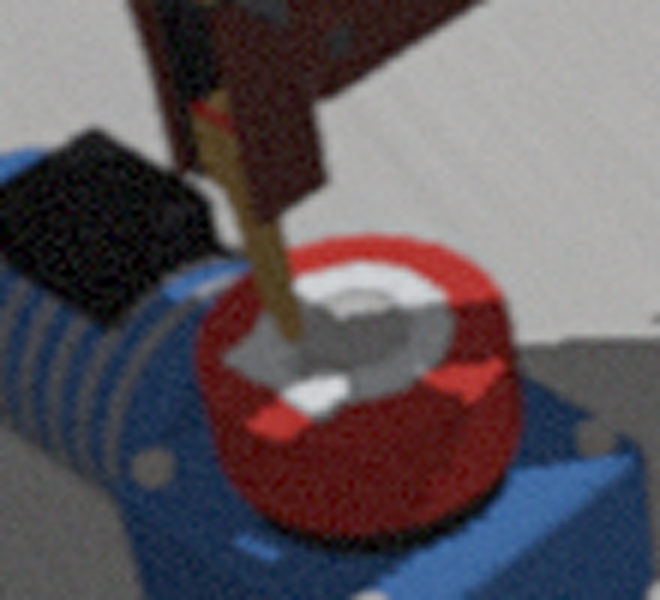

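The wrist crop shows the mouth at x 268–346 and the tip at 262–325, y 290. The tip is about 1.5–2 mm off toward tool -x. I'll work out the exact correction.

```bash
python3 -c "
from g import *
c=load('wrist7.npz'); s=c['tool_pos']
f=lambda x,y:np.array([225+x/6-.42,170+y/6-.42])
def g(X): d=X[0,:2]*1000-C; return (d@ex).round(2),(d@ey).round(2)
print('mouth L',g(cast(c,f(268,270),.123)),'R',g(cast(c,f(346,270),.123)),'flat',g(cast(c,f(307,254),.123)),'pads L',g(cast(c,f(155,330),.123)),g(cast(c,f(456,330),.123)))
print('shaft L',g(cast(c,f(178,135),.123)),'R',g(cast(c,f(437,135),.123)),g(cast(c,f(305,8),.123)))
print('tip flat edge',g(cast(c,f(293,290),s[2]-.0657)),'tcp',g(s[None]))
im=cv2.imread('pics/wrist7.png'); row=im[170+44,255:300].astype(int); print(row.tolist())
"
```

```text
mouth L (np.float64(18.42), np.float64(-4.92)) R (np.float64(18.42), np.float64(5.47)) flat (np.float64(16.21), np.float64(0.27)) pads L (np.float64(26.78), np.float64(-20.15)) (np.float64(26.79), np.float64(20.31))
shaft L (np.float64(0.11), np.float64(-16.61)) R (np.float64(0.12), np.float64(17.23)) (np.float64(-16.47), np.float64(-0.04))
tip flat edge (np.float64(18.4), np.float64(-1.58)) tcp (np.float64(23.0), np.float64(0.08))
[[152, 151, 149], [153, 152, 150], [153, 153, 150], [152, 152, 147], [150, 148, 146], [151, 151, 147], [150, 150, 148], [153, 153, 148], [153, 151, 148], [152, 151, 149], [152, 153, 149], [151, 153, 149], [154, 153, 150], [149, 150, 146], [127, 127, 123], [111, 112, 112], [113, 113, 111], [115, 115, 112], [113, 114, 111], [115, 114, 112], [118, 118, 116], [117, 118, 115], [116, 115, 116], [117, 117, 114], [115, 115, 114], [117, 115, 113], [115, 115, 114], [128, 128, 125], [156, 156, 152], [152, 154, 148], [147, 149, 144], [152, 153, 149], [152, 152, 148], [148, 150, 146], [142, 143, 138], [240, 239, 236], [255, 255, 255], [255, 255, 255], [255, 255, 255], [255, 255, 255], [221, 220, 214], [223, 222, 215], [206, 205, 198], [145, 146, 142], [151, 147, 146]]
```

```bash
python3 -m creep '[[[0,0,0],[0.06,-0.013,0],10],[[0,0,0],[0,0,0],10],[[0,0,0],[0,0,0.15],10],[[0,0,0],[0,0,0.1],10],[[0,0,0],[0,0,0.05],10]]' 40
python3 g.py; 
python3 -m creep '[[[0,0,0],[0,0,0.1],10],[[0,0,0],[0,0,0.05],10],[[0,0,0],[0,0,0],10],[[0,0,0],[0,0,0],10],[[0,0,0],[0,0,0],10]]' 40; python3 g.py
python3 -c "
from h import *
for n in ['wrist','scene']: snap(n,n+'8.png')
im=cv2.imread('pics/wrist8.png')
cv2.imwrite('pics/wrist8z.png',cv2.resize(im[170:270,225:325],None,fx=6,fy=6,interpolation=cv2.INTER_CUBIC)[:600])
"
```

```text
time_s: 7.22
tool_pos: [0.5882, -0.1718, 0.1879]
tcp_rot: [0.585, 0.811, -0.0, -0.0]
contact_force: [0.0, -0.6, -1.3]
gripper_width: 0.247
t 7.22 gx 22.00 gy 2.41 tipdepth 0.80 zt 0.1879 hx 108.42 tilt(x,y) -0.05 0.03 | Fgx -0.2 Fgy -0.6 Fz -1.3 M [0.07 0.03 0.03] w 21.8
time_s: 7.63
tool_pos: [0.5887, -0.1721, 0.1842]
tcp_rot: [0.585, 0.811, -0.0, 0.0]
contact_force: [0.7, -0.2, -0.7]
gripper_width: 0.248
t 7.63 gx 22.39 gy 2.04 tipdepth 4.46 zt 0.1842 hx 108.42 tilt(x,y) 0.00 -0.01 | Fgx 0.6 Fgy -0.4 Fz -0.7 M [ 0.04  0.01 -0.01] w 21.8
```

View pics/wrist8z.png

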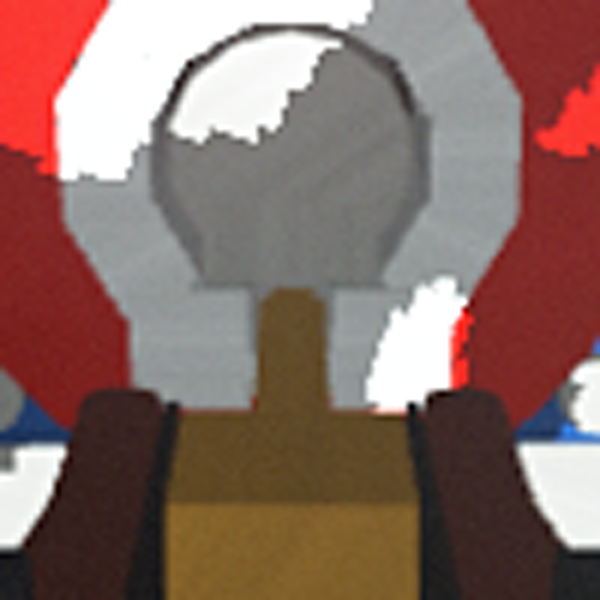

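The tip is at the mouth and partly behind the shaft-flat edge (y≈288). There is no force at 4.5 mm depth, so it is in. It sits about 0.8 mm toward +tool x, because the left gap is 14 px and the right about 1. I'll correct that and go deeper.

```bash
python3 -m creep '[[[0,0,0],[-0.027,0,0],10],[[0,0,0],[0,0,0.1],10],[[0,0,0],[0,0,0.1],10],[[0,0,0],[0,0,0],10],[[0,0,0],[0,0,0],10]]' 40
python3 g.py; 
python3 -m creep '[[[0,0,0],[0,0,0.1],10],[[0,0,0],[0,0,0.1],10],[[0,0,0],[0,0,0],10],[[0,0,0],[0,0,0],10],[[0,0,0],[0,0,0],10]]' 40; python3 g.py
```

```text
time_s: 8.15
tool_pos: [0.5886, -0.1727, 0.1778]
tcp_rot: [0.585, 0.811, -0.0, -0.0]
contact_force: [-0.0, 0.1, -0.8]
gripper_width: 0.246
t 8.15 gx 22.08 gy 1.51 tipdepth 10.93 zt 0.1778 hx 108.42 tilt(x,y) -0.04 0.03 | Fgx 0.0 Fgy 0.1 Fz -0.8 M [ 0.07 -0.05 -0.02] w 21.7
time_s: 8.57
tool_pos: [0.5889, -0.1728, 0.1721]
tcp_rot: [0.585, 0.811, -0.0, -0.0]
contact_force: [-0.8, -0.4, -0.8]
gripper_width: 0.245
t 8.57 gx 22.30 gy 1.33 tipdepth 16.56 zt 0.1721 hx 108.42 tilt(x,y) -0.01 -0.00 | Fgx -0.9 Fgy -0.1 Fz -0.8 M [0.01 0.   0.02] w 21.5
```

```bash
python3 -m creep '[[[0,0,0],[0,-0.03,0],10],[[0,0,0],[0,0,0],10],[[0,0,0],[0,0,0],10],[[0,0,0],[0,0,0],10],[[0,0,0],[0,0,0],10]]' 40
python3 g.py; 
python3 -m creep '[[[0,0,0],[0,-0.015,0],10],[[0,0,0],[0,0,0],10],[[0,0,0],[0,0,0],10],[[0,0,0],[0,0,0],10],[[0,0,0],[0,0,0],10]]' 40; python3 g.py
```

```text
time_s: 8.98
tool_pos: [0.5881, -0.1731, 0.1723]
tcp_rot: [0.585, 0.811, -0.0, 0.0]
contact_force: [1.1, -0.7, -0.6]
gripper_width: 0.245
t 8.98 gx 21.46 gy 1.27 tipdepth 16.42 zt 0.1723 hx 108.42 tilt(x,y) 0.00 -0.01 | Fgx 0.8 Fgy -1.0 Fz -0.6 M [ 0.06 -0.   -0.02] w 21.6
time_s: 9.4
tool_pos: [0.5876, -0.1732, 0.1722]
tcp_rot: [0.585, 0.811, -0.0, -0.0]
contact_force: [0.8, -0.0, 0.0]
gripper_width: 0.245
t 9.40 gx 20.94 gy 1.31 tipdepth 16.54 zt 0.1722 hx 108.42 tilt(x,y) -0.01 -0.00 | Fgx 0.8 Fgy -0.3 Fz 0.0 M [-0.03  0.03 -0.02] w 21.6
```

```bash
python3 -m creep '[[[0,0,0],[0,-0.02,0],10],[[0,0,0],[0,0,0],10],[[0,0,0],[0,0,0],10],[[0,0,0],[0,0,0],10],[[0,0,0],[0,0,0],10]]' 40
python3 g.py; 
python3 -m creep '[[[0,0,0],[0,-0.02,0],10],[[0,0,0],[0,0,0],10],[[0,0,0],[0,0,0],10],[[0,0,0],[0,0,0],10],[[0,0,0],[0,0,0],10]]' 40; python3 g.py
```

```text
time_s: 9.82
tool_pos: [0.587, -0.1734, 0.1722]
tcp_rot: [0.585, 0.811, -0.0, -0.0]
contact_force: [-0.8, -0.5, -0.4]
gripper_width: 0.254
t 9.82 gx 20.33 gy 1.31 tipdepth 16.51 zt 0.1722 hx 108.42 tilt(x,y) -0.01 -0.00 | Fgx -0.9 Fgy -0.2 Fz -0.4 M [ 0.09  0.03 -0.  ] w 22.3
time_s: 10.23
tool_pos: [0.5867, -0.1735, 0.1723]
tcp_rot: [0.585, 0.811, 0.0, 0.0]
contact_force: [1.3, 0.6, -1.0]
gripper_width: 0.25
t 10.23 gx 20.01 gy 1.28 tipdepth 16.44 zt 0.1723 hx 108.42 tilt(x,y) 0.02 -0.01 | Fgx 1.4 Fgy 0.2 Fz -1.0 M [ 0.18 -0.24  0.01] w 22.0
```

Contact with the shaft flat: only 0.3 of the commanded 0.6 mm was made and the moment appeared. I'll descend along it.

```bash
python3 -m creep '[[[0,0,0],[0,0.005,0.07],10],[[0,0,0],[0,0,0.07],10],[[0,0,0],[0,0,0],10],[[0,0,0],[0,0,0],10],[[0,0,0],[0,0,0],10]]' 40
python3 g.py; 
python3 -m creep '[[[0,0,0],[0,0,0.07],10],[[0,0,0],[0,0,0.05],10],[[0,0,0],[0,0,0],10],[[0,0,0],[0,0,0],10],[[0,0,0],[0,0,0],10]]' 40; python3 g.py
```

```text
time_s: 10.65
tool_pos: [0.5867, -0.1735, 0.1678]
tcp_rot: [0.585, 0.811, 0.0, -0.0]
contact_force: [1.8, 0.0, -1.9]
gripper_width: 0.246
t 10.65 gx 19.99 gy 1.36 tipdepth 20.86 zt 0.1678 hx 108.42 tilt(x,y) -0.00 0.00 | Fgx 1.7 Fgy -0.5 Fz -1.9 M [ 0.17 -0.36  0.05] w 21.7
time_s: 11.07
tool_pos: [0.5867, -0.1735, 0.1643]
tcp_rot: [0.585, 0.811, 0.0, -0.0]
contact_force: [0.5, 0.8, -1.9]
gripper_width: 0.249
t 11.07 gx 19.97 gy 1.32 tipdepth 24.42 zt 0.1643 hx 108.42 tilt(x,y) -0.00 0.00 | Fgx 0.7 Fgy 0.6 Fz -1.9 M [ 0.13 -0.36 -0.03] w 21.9
```

```bash
python3 -m creep '[[[0,0,0],[0,0,0.05],10],[[0,0,0],[0,0,0.03],10],[[0,0,0],[0,0,0],10],[[0,0,0],[0,0,0],10],[[0,0,0],[0,0,0],10]]' 40
python3 g.py; 
python3 -m creep '[[[0,0,0],[0,0,0.05],10],[[0,0,0],[0,0,0.03],10],[[0,0,0],[0,0,0],10],[[0,0,0],[0,0,0],10],[[0,0,0],[0,0,0],10]]' 40; python3 g.py
```

```text
time_s: 11.48
tool_pos: [0.5867, -0.1736, 0.1619]
tcp_rot: [0.585, 0.811, -0.0, 0.0]
contact_force: [0.8, 0.7, -1.3]
gripper_width: 0.248
t 11.48 gx 19.97 gy 1.26 tipdepth 26.78 zt 0.1619 hx 108.41 tilt(x,y) 0.00 -0.01 | Fgx 1.0 Fgy 0.4 Fz -1.3 M [ 0.13 -0.47 -0.01] w 21.8
time_s: 11.9
tool_pos: [0.5867, -0.1735, 0.1595]
tcp_rot: [0.585, 0.811, -0.0, 0.0]
contact_force: [2.6, 0.3, -3.0]
gripper_width: 0.249
t 11.90 gx 19.97 gy 1.32 tipdepth 29.23 zt 0.1595 hx 108.42 tilt(x,y) 0.00 -0.00 | Fgx 2.6 Fgy -0.6 Fz -3.0 M [ 0.05 -0.58 -0.  ] w 21.9
```

```bash
python3 -m creep '[[[0,0,0],[0,0.01,0.04],10],[[0,0,0],[0,0,0.03],10],[[0,0,0],[0,0,0],10],[[0,0,0],[0,0,0],10],[[0,0,0],[0,0,0],10]]' 40
python3 g.py; 
python3 -m creep '[[[0,0,0],[0,0,0.04],10],[[0,0,0],[0,0,0.03],10],[[0,0,0],[0,0,0],10],[[0,0,0],[0,0,0],10],[[0,0,0],[0,0,0],10]]' 40; python3 g.py
```

```text
time_s: 12.32
tool_pos: [0.5867, -0.1734, 0.1573]
tcp_rot: [0.585, 0.811, -0.0, -0.0]
contact_force: [1.4, -0.2, -0.6]
gripper_width: 0.247
t 12.32 gx 20.02 gy 1.43 tipdepth 31.40 zt 0.1573 hx 108.41 tilt(x,y) -0.03 0.01 | Fgx 1.3 Fgy -0.7 Fz -0.6 M [ 0.14 -0.29 -0.02] w 21.8
time_s: 12.73
tool_pos: [0.5868, -0.1734, 0.1553]
tcp_rot: [0.585, 0.811, -0.0, -0.0]
contact_force: [1.9, 0.5, -1.2]
gripper_width: 0.25
t 12.73 gx 20.09 gy 1.40 tipdepth 33.42 zt 0.1553 hx 108.42 tilt(x,y) -0.02 0.01 | Fgx 2.0 Fgy -0.1 Fz -1.2 M [ 0.12 -0.17 -0.  ] w 22.0
```

```bash
python3 -m creep '[[[0,0,0],[0,0,0.04],10],[[0,0,0],[0,0,0.02],10],[[0,0,0],[0,0,0],10],[[0,0,0],[0,0,0],10],[[0,0,0],[0,0,0],10]]' 40
python3 g.py; 
python3 -m creep '[[[0,0,0],[0,0,0.04],10],[[0,0,0],[0,0,0.02],10],[[0,0,0],[0,0,0],10],[[0,0,0],[0,0,0],10],[[0,0,0],[0,0,0],10]]' 40; python3 g.py
```

```text
time_s: 13.15
tool_pos: [0.5868, -0.1734, 0.1535]
tcp_rot: [0.585, 0.811, -0.0, -0.0]
contact_force: [0.1, -0.2, -1.2]
gripper_width: 0.253
t 13.15 gx 20.12 gy 1.38 tipdepth 35.17 zt 0.1535 hx 108.42 tilt(x,y) -0.01 0.00 | Fgx 0.1 Fgy -0.3 Fz -1.2 M [ 0.09 -0.14 -0.01] w 22.2
time_s: 13.57
tool_pos: [0.5868, -0.1735, 0.1517]
tcp_rot: [0.585, 0.811, -0.0, -0.0]
contact_force: [0.8, -0.3, -0.6]
gripper_width: 0.244
t 13.57 gx 20.10 gy 1.33 tipdepth 36.97 zt 0.1517 hx 108.42 tilt(x,y) -0.02 0.00 | Fgx 0.7 Fgy -0.5 Fz -0.6 M [ 0.09 -0.06 -0.02] w 21.5
```

```bash
python3 -m creep '[[[0,0,0],[0,0,0.03],10],[[0,0,0],[0,0,0.02],10],[[0,0,0],[0,0,0],10],[[0,0,0],[0,0,0],10],[[0,0,0],[0,0,0],10]]' 40
python3 g.py; 
python3 -m creep '[[[0,0,0],[0,0,0.03],10],[[0,0,0],[0,0,0.02],10],[[0,0,0],[0,0,0],10],[[0,0,0],[0,0,0],10],[[0,0,0],[0,0,0],10]]' 40; python3 g.py
```

```text
time_s: 13.98
tool_pos: [0.5868, -0.1735, 0.1504]
tcp_rot: [0.585, 0.811, -0.0, 0.0]
contact_force: [-0.8, -0.2, 2.1]
gripper_width: 0.249
t 13.98 gx 20.11 gy 1.27 tipdepth 38.34 zt 0.1504 hx 108.42 tilt(x,y) -0.01 -0.01 | Fgx -0.8 Fgy 0.1 Fz 2.1 M [-0.03  0.16  0.02] w 21.9
time_s: 14.4
tool_pos: [0.5869, -0.1737, 0.1494]
tcp_rot: [0.585, 0.811, -0.0, 0.0]
contact_force: [-2.9, 0.2, 6.2]
gripper_width: 0.249
t 14.40 gx 20.15 gy 1.09 tipdepth 39.32 zt 0.1494 hx 108.42 tilt(x,y) 0.00 -0.04 | Fgx -2.7 Fgy 1.2 Fz 6.2 M [ 0.    0.38 -0.02] w 21.9
```

Wedge contact began at about 38 mm depth, with Fz now about 7 N above baseline. I'll release the key, rise, shut the fingers and press from above so it can self-align.

```bash
python3 -m creep '[[[0,0,0],[0,0,0],26],[[0,0,0],[0,0,0],32],[[0,0,0],[0,0,0],36],[[0,0,0],[0,0,0],36],[[0,0,0],[0,0,0],36]]' 20
python3 g.py; 
python3 -m creep '[[[0,0,0],[0,0,-0.4],36],[[0,0,0],[0,0,-0.5],36],[[0,0,0],[0,0,-0.3],36],[[0,0,0],[0,0,0],36],[[0,0,0],[0,0,0],36]]' 20
python3 g.py;
python3 -c "
from h import *
for n in ['wrist','scene']: snap(n,n+'9.png')
im=cv2.imread('pics/wrist9.png')
cv2.imwrite('pics/wrist9z.png',cv2.resize(im[170:290,215:335],None,fx=5,fy=5,interpolation=cv2.INTER_CUBIC)[:600])
im=cv2.imread('pics/scene9.png')
cv2.imwrite('pics/scene9z.png',cv2.resize(im[90:190,150:260],None,fx=6,fy=6,interpolation=cv2.INTER_CUBIC)[:600])
"
```

```text
time_s: 14.82
tool_pos: [0.5869, -0.1734, 0.1486]
tcp_rot: [0.585, 0.811, -0.0, -0.0]
contact_force: [-0.1, 0.8, -1.2]
gripper_width: 0.41
t 14.82 gx 20.22 gy 1.40 tipdepth 40.13 zt 0.1486 hx 108.42 tilt(x,y) -0.01 0.01 | Fgx 0.1 Fgy 0.8 Fz -1.2 M [ 0.07 -0.02 -0.01] w 36.0
time_s: 15.23
tool_pos: [0.5875, -0.1737, 0.1858]
tcp_rot: [0.585, 0.811, 0.0, 0.001]
contact_force: [0.2, 0.1, -0.6]
gripper_width: 0.409
t 15.23 gx 20.72 gy 0.92 tipdepth 2.90 zt 0.1858 hx 108.42 tilt(x,y) 0.09 -0.08 | Fgx 0.2 Fgy -0.0 Fz -0.6 M [0.11 0.03 0.  ] w 36.0
```

View pics/wrist9z.png

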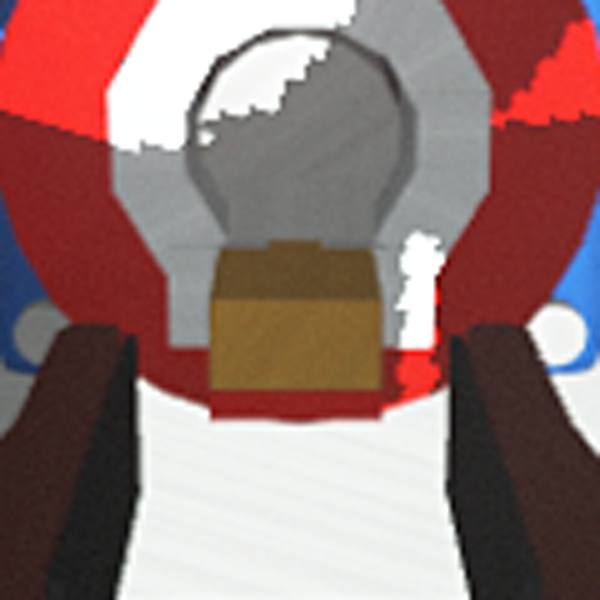

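View pics/scene9z.png

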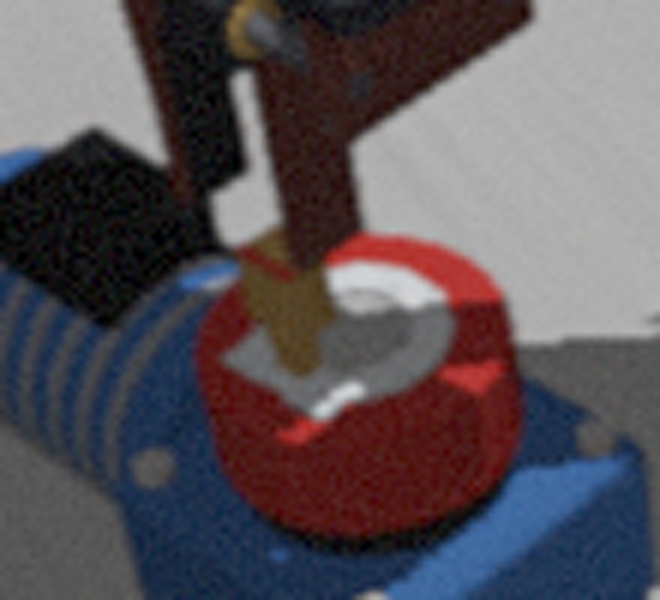

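The key stands upright in the keyway by itself. In the wrist crop the head is at (295,345), and the red stripe at (295,405) faces the rim. The scene view agrees. I'll shut the fingers and come down onto the head.

```bash
python3 -m creep '[[[0,0,0],[0,0,0],10],[[0,0,0],[0,0,0],0],[[0,0,0],[0,0,0],0],[[0,0,0],[0,0,0],0],[[0,0,0],[0,0,0],0]]' 40
python3 g.py; 
python3 -m creep '[[[0,0,0],[0,0,0.15],0],[[0,0,0],[0,0,0.1],0],[[0,0,0],[0,0,0.05],0],[[0,0,0],[0,0,0.03],0],[[0,0,0],[0,0,0],0]]' 40
python3 g.py
```

```text
time_s: 15.75
tool_pos: [0.5868, -0.1734, 0.1845]
tcp_rot: [0.585, 0.811, -0.0, -0.0]
contact_force: [-0.5, 0.1, -0.2]
gripper_width: 0.07
t 15.75 gx 20.13 gy 1.37 tipdepth 4.16 zt 0.1845 hx 108.42 tilt(x,y) -0.02 0.01 | Fgx -0.4 Fgy 0.3 Fz -0.2 M [ 0.08 -0.02 -0.09] w 6.2
time_s: 16.17
tool_pos: [0.5867, -0.1733, 0.1744]
tcp_rot: [0.585, 0.811, -0.0, -0.0]
contact_force: [0.0, 0.1, 0.2]
gripper_width: 0.001
t 16.17 gx 20.03 gy 1.49 tipdepth 14.25 zt 0.1744 hx 108.42 tilt(x,y) -0.03 0.02 | Fgx 0.1 Fgy 0.1 Fz 0.2 M [-0.   -0.   -0.01] w 0.1
```

```bash
python3 -m creep '[[[0,0,0],[0,0,0.03],0],[[0,0,0],[0,0,0.02],0],[[0,0,0],[0,0,0.02],0],[[0,0,0],[0,0,0.02],0],[[0,0,0],[0,0,0],0]]' 40
python3 g.py; 
python3 -m creep '[[[0,0,0],[0,0,0.015],0],[[0,0,0],[0,0,0.015],0],[[0,0,0],[0,0,0],0],[[0,0,0],[0,0,0],0],[[0,0,0],[0,0,0],0]]' 40
python3 g.py
```

```text
time_s: 16.58
tool_pos: [0.5869, -0.1734, 0.1722]
tcp_rot: [0.585, 0.811, -0.0, 0.0]
contact_force: [-0.1, -0.7, 0.7]
gripper_width: 0.005
t 16.58 gx 20.24 gy 1.31 tipdepth 16.52 zt 0.1722 hx 108.42 tilt(x,y) 0.00 -0.01 | Fgx -0.3 Fgy -0.6 Fz 0.7 M [ 0.04  0.03 -0.01] w 0.4
time_s: 17.0
tool_pos: [0.5871, -0.1736, 0.172]
tcp_rot: [0.585, 0.811, -0.0, 0.0]
contact_force: [-0.8, 1.1, 5.6]
gripper_width: 0.003
t 17.00 gx 20.33 gy 1.13 tipdepth 16.71 zt 0.1720 hx 108.42 tilt(x,y) 0.02 -0.04 | Fgx -0.4 Fgy 1.3 Fz 5.6 M [0.12 0.27 0.03] w 0.3
```

```bash
python3 -m creep '[[[0,0,0],[0,0,0.015],0],[[0,0,0],[0,0,0.015],0],[[0,0,0],[0,0,0],0],[[0,0,0],[0,0,0],0],[[0,0,0],[0,0,0],0]]' 40
python3 g.py; 
python3 -m creep '[[[0,0,0],[0,0,0.015],0],[[0,0,0],[0,0,0],0],[[0,0,0],[0,0,0],0],[[0,0,0],[0,0,0],0],[[0,0,0],[0,0,0],0]]' 40
python3 g.py
```

```text
time_s: 17.42
tool_pos: [0.5872, -0.1739, 0.1716]
tcp_rot: [0.585, 0.811, -0.0, 0.001]
contact_force: [-2.2, -0.0, 8.6]
gripper_width: 0.003
t 17.42 gx 20.37 gy 0.76 tipdepth 17.06 zt 0.1716 hx 108.43 tilt(x,y) 0.04 -0.08 | Fgx -2.0 Fgy 0.7 Fz 8.6 M [0.01 0.44 0.04] w 0.3
time_s: 17.83
tool_pos: [0.5873, -0.174, 0.1714]
tcp_rot: [0.585, 0.811, -0.0, 0.001]
contact_force: [-2.2, -0.9, 10.4]
gripper_width: 0.005
t 17.83 gx 20.38 gy 0.62 tipdepth 17.25 zt 0.1714 hx 108.43 tilt(x,y) 0.04 -0.10 | Fgx -2.4 Fgy -0.1 Fz 10.4 M [ 0.01  0.55 -0.05] w 0.5
```

```bash
python3 -m creep '[[[0,0,0],[0,0,0.015],0],[[0,0,0],[0,0,0.01],0],[[0,0,0],[0,0,0],0],[[0,0,0],[0,0,0],0],[[0,0,0],[0,0,0],0]]' 40
python3 g.py; 
python3 -m creep '[[[0,0,0],[0,0,0.01],0],[[0,0,0],[0,0,0],0],[[0,0,0],[0,0,0],0],[[0,0,0],[0,0,0],0],[[0,0,0],[0,0,0],0]]' 40
python3 g.py
```

```text
time_s: 18.25
tool_pos: [0.5874, -0.1742, 0.1711]
tcp_rot: [0.585, 0.811, -0.0, 0.001]
contact_force: [-3.6, -1.0, 12.2]
gripper_width: 0.007
t 18.25 gx 20.44 gy 0.39 tipdepth 17.60 zt 0.1711 hx 108.43 tilt(x,y) 0.06 -0.13 | Fgx -3.7 Fgy 0.3 Fz 12.2 M [-0.06  0.66  0.01] w 0.6
time_s: 18.67
tool_pos: [0.5874, -0.1743, 0.171]
tcp_rot: [0.585, 0.811, -0.0, 0.001]
contact_force: [-5.2, -0.6, 12.7]
gripper_width: 0.007
t 18.67 gx 20.42 gy 0.35 tipdepth 17.73 zt 0.1710 hx 108.42 tilt(x,y) 0.06 -0.14 | Fgx -5.2 Fgy 1.1 Fz 12.7 M [-0.11  0.71  0.  ] w 0.6
```

```bash
python3 -m creep '[[[0,0,0],[0,-0.015,0.01],0],[[0,0,0],[0,0,0.01],0],[[0,0,0],[0,0,0],0],[[0,0,0],[0,0,0],0],[[0,0,0],[0,0,0],0]]' 40
python3 g.py; 
python3 -m creep '[[[0,0,0],[0,0,0.01],0],[[0,0,0],[0,0,0],0],[[0,0,0],[0,0,0],0],[[0,0,0],[0,0,0],0],[[0,0,0],[0,0,0],0]]' 40
python3 g.py
```

```text
time_s: 19.08
tool_pos: [0.5874, -0.1745, 0.1707]
tcp_rot: [0.585, 0.811, -0.0, 0.002]
contact_force: [-3.2, -0.7, 13.8]
gripper_width: 0.007
t 19.08 gx 20.38 gy 0.16 tipdepth 17.98 zt 0.1707 hx 108.43 tilt(x,y) 0.11 -0.17 | Fgx -3.2 Fgy 0.4 Fz 13.8 M [-0.01  0.56 -0.05] w 0.6
time_s: 19.5
tool_pos: [0.5874, -0.1745, 0.1705]
tcp_rot: [0.585, 0.811, -0.0, 0.002]
contact_force: [-3.9, 0.2, 15.3]
gripper_width: 0.001
t 19.50 gx 20.38 gy 0.11 tipdepth 18.17 zt 0.1705 hx 108.43 tilt(x,y) 0.11 -0.18 | Fgx -3.6 Fgy 1.4 Fz 15.3 M [-0.03  0.68 -0.01] w 0.1
```

```bash
python3 -m creep '[[[0,0,0],[0,0,0.01],0],[[0,0,0],[0,0,0],0],[[0,0,0],[0,0,0],0],[[0,0,0],[0,0,0],0],[[0,0,0],[0,0,0],0]]' 40
python3 g.py; 
python3 -m creep '[[[0,0,0],[0,0,0],0],[[0,0,0],[0,0,0],0],[[0,0,0],[0,0,0],0],[[0,0,0],[0,0,0],0],[[0,0,0],[0,0,0],0]]' 40
python3 g.py
```

```text
time_s: 19.92
tool_pos: [0.5875, -0.1746, 0.1704]
tcp_rot: [0.585, 0.811, -0.0, 0.002]
contact_force: [-4.2, -0.4, 17.2]
gripper_width: 0.007
t 19.92 gx 20.44 gy 0.02 tipdepth 18.26 zt 0.1704 hx 108.43 tilt(x,y) 0.12 -0.19 | Fgx -4.1 Fgy 1.0 Fz 17.2 M [-0.08  0.82 -0.01] w 0.6
time_s: 20.33
tool_pos: [0.5875, -0.1746, 0.1704]
tcp_rot: [0.585, 0.811, -0.0, 0.002]
contact_force: [-4.3, -0.8, 15.7]
gripper_width: 0.003
t 20.33 gx 20.40 gy 0.02 tipdepth 18.29 zt 0.1704 hx 108.42 tilt(x,y) 0.12 -0.19 | Fgx -4.3 Fgy 0.6 Fz 15.7 M [-0.02  0.76 -0.  ] w 0.3
```

Steady push of about 16–17 N, which is where I want it. Retreating to look.

```bash
python3 -m creep '[[[0,0,0],[0,0,-0.2],0],[[0,0,0],[0,0,-0.4],0],[[0,0,0],[0,0,-0.5],0],[[0,0,0],[0,0,-0.3],0],[[0,0,0],[0,0,0],0]]' 40
python3 -m creep '[[[0,0,0],[0,0,0],0],[[0,0,0],[0,0,0],0],[[0,0,0],[0,0,0],0],[[0,0,0],[0,0,0],0],[[0,0,0],[0,0,0],0]]' 40
python3 g.py
python3 -c "
from h import *
for n in ['wrist','scene','top']: snap(n,n+'10.png')
im=cv2.imread('pics/wrist10.png')
cv2.imwrite('pics/wrist10z.png',cv2.resize(im[150:290,205:345],None,fx=4,fy=4,interpolation=cv2.INTER_CUBIC)[:600])
im=cv2.imread('pics/scene10.png')
cv2.imwrite('pics/scene10z.png',cv2.resize(im[90:190,150:260],None,fx=6,fy=6,interpolation=cv2.INTER_CUBIC)[:600])
for n in ['scene9','scene10']:
    c=load(n+'.npz');W=world(c);hsv=cv2.cvtColor(c['img'],cv2.COLOR_RGB2HSV);H,S=hsv[...,0].astype(int),hsv[...,1].astype(int)
    m=(H>8)&(H<30)&(S>90)&(W[...,2]>.13);m[:,:185]=0;m[:,215:]=0;m[:120]=0;m[165:]=0
    w=W[m]; print(n,m.sum(),np.nanmedian(w,0).round(4),np.nanpercentile(w[:,2],[5,50,95]).round(4))
"
```

```text
time_s: 20.75
tool_pos: [0.5878, -0.1741, 0.2117]
tcp_rot: [0.585, 0.811, 0.0, 0.002]
contact_force: [0.9, -0.8, -0.2]
gripper_width: 0.004
time_s: 21.17
tool_pos: [0.5861, -0.1734, 0.209]
tcp_rot: [0.585, 0.811, -0.0, -0.001]
contact_force: [-1.1, -0.8, -0.2]
gripper_width: 0.003
t 21.17 gx 19.47 gy 1.57 tipdepth -20.29 zt 0.2090 hx 108.42 tilt(x,y) -0.06 0.04 | Fgx -1.3 Fgy -0.5 Fz -0.2 M [0.01 0.04 0.  ] w 0.3
scene9 196 [ 0.5902 -0.165   0.1545] [0.1343 0.1545 0.1872]
scene10 201 [ 0.5887 -0.1672  0.1541] [0.1346 0.1541 0.1639]
```

View pics/wrist10z.png

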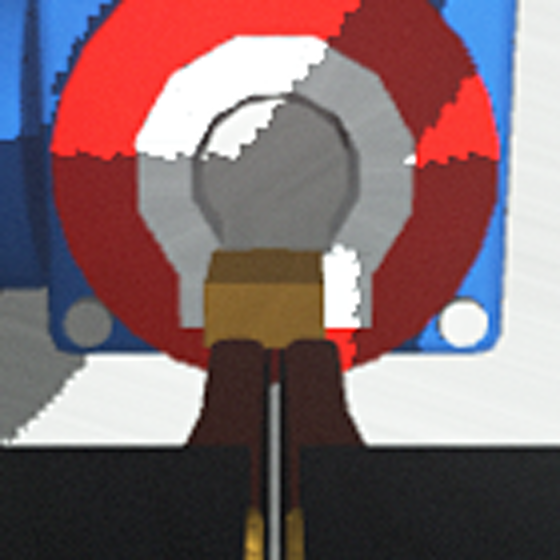

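View pics/scene10.png

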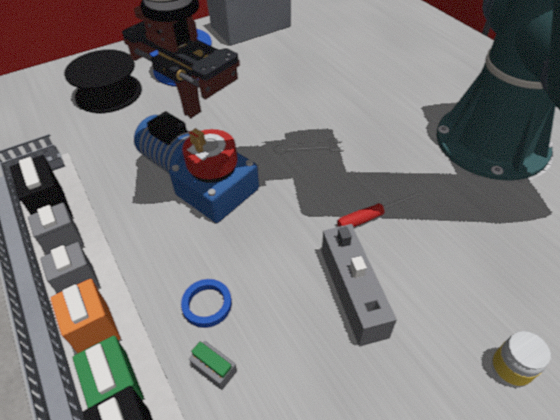

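View pics/scene10z.png

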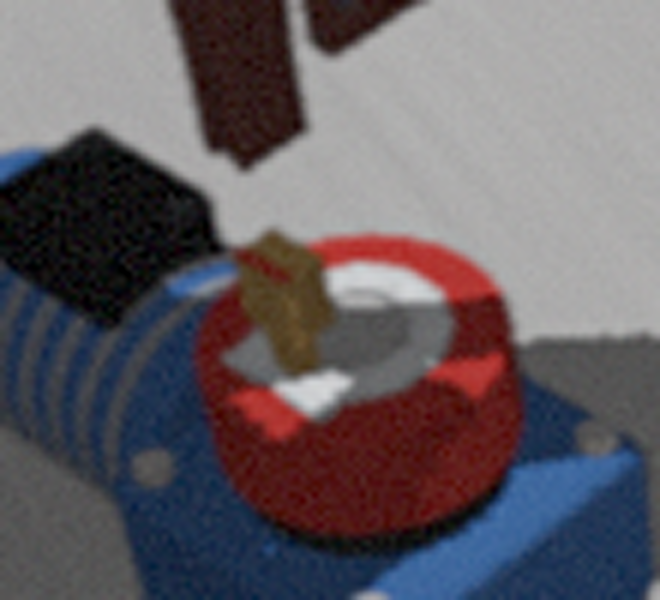

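The wrist crop shows the head at (265,300), upright above the keyway. The scene view shows the key standing alone with the fingers well clear, and the white (358,264) and dark (345,236) keys still in the stand. Handing in.

```bash
python3 -c "
from bench import sign_off
print(sign_off())"; python3 g.py
```

```text
the job is handed in; nothing more can be done
None
the job is handed in; nothing more can be done
```

I put the brass key in the pulley's keyway tip down, with the red-striped side towards the rim. I let go of it and pressed it tight from above with shut fingers, then handed the job in at about 21 s.

**Push:** The key met both walls with its tip about 38 mm below the hub's top. The last push held steady at 15.7 to 17.2 N. From 5.6 N on, the key went down another 1.6 mm, about 6.5 N per mm, which fits the 6 N per mm given. I did not press again after letting go to confirm it.

**Last pictures:** The key stands on its own in the keyway with the gripper about 40 mm clear of it, and the white and dark keys are still in the stand.

**Doubtful check:** In the last wrist picture the head seems 1–2 mm to the -y side of the keyway's centre. That is slightly more than the 1.25 mm of play on each side. Its sides show no lean that I could make out, and the arm drifted about 1.4 mm that way while pressing. I judged it to be the key lying against one side of the slot, plus camera error, and left it.

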